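# Open the dial lock on the sample box and hold it up

### The arm

A 7-joint arm with a two-finger parallel gripper is mounted at the origin on the work surface. World frame = base frame: x ahead of the robot, y to its left, z up, the work surface at z = 0. Lengths are in m, angles in rad, forces in N, time in s.
With the tool pointing down it reaches from about 0.425 to 0.925 m from the base axis. Payload 6.8 kg.
Tool frame: the origin (TCP) lies at the centre of the arm's flange, where the gripper is bolted on; the fingertips stand 173 mm ahead of it and the grasp point (between the pads) lies 155 mm ahead of it (finger_overhang is the distance from the TCP to the fingertips, in m); y points along the fingers, z is the direction in which the jaws open and shut, and the axes are right-handed (so a half turn about y gives the same grasp; the last joint's range is limited). The gripper opens to 85 mm and grips with 20 to 120 N. Pads are 22 mm wide; open, the fingers measure 114 mm over their backs; the gripper's body (76 mm by 85 mm) begins 54 mm behind the grasp point. The pads swing forward as they close: fully open they stand 13 mm farther back than shut.
Start: joints at [1.196, 0.477, 0.022, 1.555, -0.011, 1.109, -0.083], TCP at [0.178, -0.651, 0.405] pointing down, gripper open.
Joint ranges: [-2.96, 2.96], [-0.34, 2.1], [-1.41, 1.46], [0.24, 2.44], [-1.37, 4.51], [0.17, 1.92], [-2.96, 2.96]. Speed limits (rad/s): [2.39, 2.39, 3.14, 3.14, 3.14, 3.14, 3.14].

### API

Orientations are given as a rotation vector (axis times angle).
In Python, from bench import get_obs, grab_frame, hand_in, finger_overhang gives the robot as it stands. The module is installed in compiled form; this text tells all that it offers.
- The arm moves only by the shell command python3 -m jog 'ROWS' [FORCE]. ROWS is JSON, a list of rows, each a list of 3 entries, a list of its own where there are three numbers: the shift along the tool's x, y, z in cm, then the turn about the tool's y in rad, then the gripper command: -1 is fully open, 1 is shut, values between are in proportion. In form: [[[x, y, z], twist, gripper], ...]. A call has 1 to 10 rows; each row is the pose to reach, as a shift and turn from the pose commanded when the call began, along the tool's axes at that moment; what a row does not reach only later rows make up. A row lasts 1/8 s, in which the tool goes at most 62.5 mm and 10.7 degrees, less where a joint would pass 70% of its speed; a pose out of reach is approached as far as the arm can. A call with a gripper value outside its range is refused whole. The fingers move at their own pace and stop on an object; FORCE is the grip in N (left out, the last holds). Time passes only in rows, so rows that repeat a pose let the fingers close. It gives the time, the measured TCP pose, the force and the opening at its end, in the units of the state.
- get_obs(): the state, without advancing time (a new reading comes with each control period).
- grab_frame(name): name is "scene" or "side" or "wrist"; returns a dict with "image" (480x640x3 uint8, blue, green, red), "fx", "fy", "cx", "cy" (pixels), "origin" and "rotation" of the camera in the world. Camera axes: x right, y up, looking along -z (the intrinsics and any distortion apply to the point x, -y, -z); pixel columns grow to the right and rows downward; lengths in m; the calibration is good to about 2 mm. A picture is of the moment at which its call begins. There is no depth.
- hand_in(): hands the job in, once; it reports no verdict.
The state is a dict: "clock": time; "joints": joint angles; "qvel": joint speeds; "tau": joint torques, N m; "tcp_pos": TCP position; "orientation": TCP orientation; "contact_force": force on the tool from outside, world axes, zero at the start; "moment": the same for the moment, N m; "grip_width": finger opening in m.
Only numpy, scipy, OpenCV 4.12 (cv2) and the standard library are available. Lean on these libraries where they do the work, as an engineer would, in place of code of your own. Each camera call takes 0.05 s, during which the arm holds its last target.

### The job

Unlock the sample box: turn the lock's dial clockwise, click by click, until its yellow patch stands at the white index line, then back anticlockwise until its red patch stands there, and pull the straight shackle out of the lock all the way by its square end. Then lift the open lock off the hasp staple and finish while holding it up in the gripper, dial upward and level, at rest about 10 cm above the hasp, with the shackle still drawn. Do not let go of the lock at the end, and leave the jars, bottles and glassware where they stand.

Things in the scene. Friction and masses are not known exactly. Their poses are not given: they have to be found in the camera images.
- lockbox: Grey painted steel sample box, 260 (x) x 360 (y) x 110 mm high, fixed to the bench. Origin: centre of its underside, z up. A 3 mm thick, 64 mm wide steel hasp strap lies along x on its flat top; the strap's top is 113 mm above the bench.
- staple (a point): Foot of the hasp staple on the strap's top, 60 mm from the box's centre towards the box's -x (robot's) side. An upright inverted U of 7 mm steel bar in the box's x-z plane, 37 mm wide outside, 23 mm inside, 33.5 mm high above the strap. The lock sits over it and must rise straight up 40 mm to clear it. Axes as the box's.
- lock_center (a point): Centre of the dark blue C-shaped lock body, 27 mm above the strap when seated: 60 mm (own x) x 70 mm (own y) x 53 mm high; about 0.55 kg in all. z up is the dial's axis, y points along the shackle to its square end, -x to the index line. A 10 mm wide, 35 mm deep slot under it, along x, straddles the staple. Grip it by its flat x faces or the knob.
- lock_index (a point): The white index line, at the -x (robot's) edge of the lock's top face, 28 mm from the dial's axis and 26 mm above lock_center. Axes as the lock's. On the staple the locked body has some play: about 5 mm up, 6 mm along its x, 1.5 mm along y and 0.1 rad of yaw either way, so it gives a little before the dial turns.
- lock_knob (a point): Middle of the dial's knurled round steel knob, on the dial's axis, 43.5 mm above lock_center: 30 mm in diameter, 20 mm high. Below it the black dial disc, 52 mm in diameter, top 10 mm under this point, with a tick for each of 18 clicks and six colour patches 60 degrees apart: anticlockwise round the disc white, red, yellow, green, blue, pink. Axes turn with the dial.
- lock_dial (a joint): Dial angle on the lock body, rad, growing clockwise from above. Patch at the index: white 0, red 1.047, yellow 2.094. Click notches every 0.349; about 0.09 N m per click; let go, it falls into the nearest notch. Starts between 0.35 and 1.4. Opens only at red after yellow reached clockwise and not passed by a click; after a mistake go back anticlockwise to white and start again.
- lock_shackle (a joint): How far the shackle is drawn, m: 0 shut, 0.030 fully out (stop). It slides along the lock's +y with 3 to 4 N of drag, stays where it is left, and is blocked within 1 mm until the combination is set. Drawn by more than 0.024 it is clear of the staple and the lock can be lifted off.
- shackle_end (a point): Middle of the square steel pull block on the shackle: 16 mm (lock x) x 18 mm (lock y) x 20 mm high. Shut, it stands 58 mm from the lock's centre along lock +y (14 mm clear of the body, on a 10 mm round bar), 16 mm above the strap's top and 19 mm above the box's flat top. Axes as the lock's.
- water_a_mid (a point): Middle of a water bottle with blue cap, 62 mm in diameter, 200 mm high. Leave alone.
- water_b_mid (a point): Middle of a second such water bottle. Leave alone.
- jar_amber_mid (a point): Middle of an amber jar with red lid, 64 mm in diameter, 85 mm high. Leave alone.
- jar_clear_mid (a point): Middle of a clear jar with red lid, 64 mm in diameter, 85 mm high. Leave alone.
- sample_jar_mid (a point): Middle of a small amber sample jar, 44 mm in diameter, 50 mm high, standing on the sample box's lid. Leave alone.
- flask_mid (a point): Point 40 mm up inside a conical glass flask, 76 mm wide at the foot, 116 mm high. Leave alone.
- tub_mid (a point): Middle of an open white plastic tub, 110 mm wide, 75 mm high. Leave alone.
- funnel_mid (a point): Point 30 mm up inside a pale plastic funnel standing on its mouth, 86 mm wide, 95 mm high. Leave alone.

How it is judged:
By the outcome, as a careful person would: the job done as asked, in the order asked, and still so for the second after the job is handed in, while the arm keeps its last pose, push and grip.
It also fails if it takes over 64 s, if anything falls off the work surface, if the arm or the gripper's body presses on something with over 40 N, if the wrist force passes 120 N, or if a joint passes its speed limit or range.

## Working session

There is one attempt and no reset: what is moved stays moved. The work goes in short steps, Python scripts to look and compute and a shell command to move; the robot and the scene stay as the last step left them, time stands still between calls to the robot, and variables do not carry over. Pictures are saved under pics/ and viewed, and the job is handed in when it is done.

```bash
mkdir -p pics; ls; cat > h.py <<'E'
import numpy as np, cv2
from bench import get_obs, grab_frame, finger_overhang
from scipy.spatial.transform import Rotation as R
def snap(n,f):
    d=grab_frame(n); cv2.imwrite('pics/'+f,d['image']); 
    np.savez('pics/'+f[:-4]+'.npz',**{k:v for k,v in d.items()}); return d
def load(f): return dict(np.load('pics/'+f+'.npz',allow_pickle=True))
def ray(d,u,v):
    r=np.array([(u-d['cx'])/d['fx'],-(v-d['cy'])/d['fy'],-1.]); r=np.array(d['rotation'])@r
    return np.array(d['origin']),r/np.linalg.norm(r)
def plane(d,u,v,z):
    o,r=ray(d,u,v); return o+r*(z-o[2])/r[2]
def proj(d,p):
    q=np.array(d['rotation']).T@(np.array(p)-d['origin'])
    return float(d['cx']+d['fx']*q[0]/-q[2]), float(d['cy']-d['fy']*q[1]/-q[2])
def tri(a,b):
    (o1,r1),(o2,r2)=a,b
    A=np.stack([r1,-r2],1); s=np.linalg.lstsq(A,o2-o1,rcond=None)[0]
    p,q=o1+s[0]*r1,o2+s[1]*r2
    return (p+q)/2,np.linalg.norm(p-q)
E
python3 - <<'E'
from h import *
o=get_obs()
for k,v in o.items(): print(k,np.round(v,4))
print(finger_overhang, R.from_rotvec(o['orientation']).as_matrix().round(3))
for n in ['scene','side','wrist']:
    d=snap(n,n+'0.png'); print({k:np.round(v,3).tolist() if k!='image' else v.shape for k,v in d.items()})
E
```

```text
pics
clock 0.0
joints [ 1.1959  0.4778  0.0224  1.5564 -0.0115  1.1093 -0.0831]
qvel [-0.0008 -0.0008  0.0001  0.0011 -0.0005  0.0021 -0.0003]
tau [-9.00000e-04 -5.96444e+01  1.60760e+00 -2.81192e+01  1.24000e-02
  9.40000e-03 -0.00000e+00]
tcp_pos [ 0.1779 -0.6509  0.4037]
orientation [-0.2794  2.081  -2.0772]
contact_force [0.4895 0.0831 0.6687]
moment [ 0.0062 -0.0176 -0.0395]
grip_width 0.0854
0.1734 [[-0.965 -0.001  0.264]
 [-0.264  0.002 -0.965]
 [ 0.    -1.    -0.002]]
{'image': (480, 640, 3), 'fx': 542.808, 'fy': 542.808, 'cx': 319.064, 'cy': 243.762, 'origin': [1.407, -0.601, 0.854], 'rotation': [0.897, 0.498, 0.884]}
{'image': (480, 640, 3), 'fx': 488.185, 'fy': 488.185, 'cx': 322.081, 'cy': 239.794, 'origin': [0.21, 0.951, 0.912], 'rotation': [0.191, -1.245, -2.606]}
{'image': (480, 640, 3), 'fx': 356.536, 'fy': 356.536, 'cx': 315.271, 'cy': 244.071, 'origin': [0.241, -0.634, 0.373], 'rotation': [-0.226, 0.175, -1.295]}
```

```bash
sed -i "s/np.array(d\['rotation'\])/rot(d)/g; s/^def ray/def rot(d): return R.from_rotvec(d['rotation']).as_matrix()\ndef ray/" h.py; cat h.py | sed -n 8,20p
```

```text
def rot(d): return R.from_rotvec(d['rotation']).as_matrix()
def ray(d,u,v):
    r=np.array([(u-d['cx'])/d['fx'],-(v-d['cy'])/d['fy'],-1.]); r=rot(d)@r
    return np.array(d['origin']),r/np.linalg.norm(r)
def plane(d,u,v,z):
    o,r=ray(d,u,v); return o+r*(z-o[2])/r[2]
def proj(d,p):
    q=rot(d).T@(np.array(p)-d['origin'])
    return float(d['cx']+d['fx']*q[0]/-q[2]), float(d['cy']-d['fy']*q[1]/-q[2])
def tri(a,b):
    (o1,r1),(o2,r2)=a,b
    A=np.stack([r1,-r2],1); s=np.linalg.lstsq(A,o2-o1,rcond=None)[0]
    p,q=o1+s[0]*r1,o2+s[1]*r2
```

View pics/scene0.png

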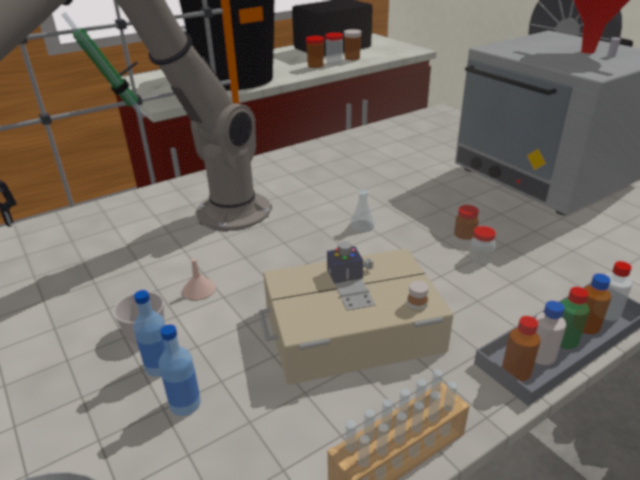

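View pics/side0.png

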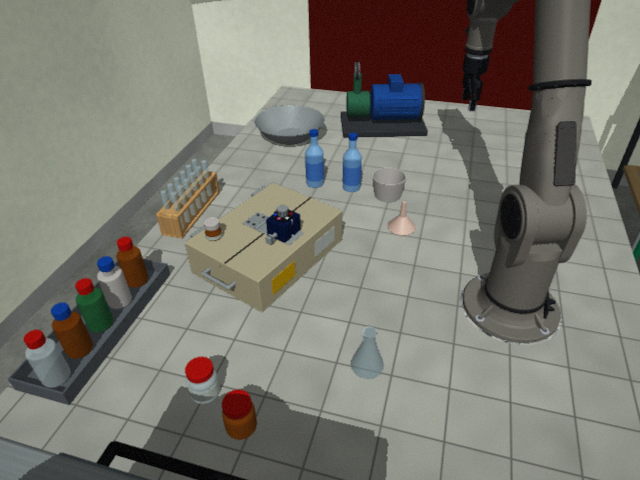

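View pics/wrist0.png

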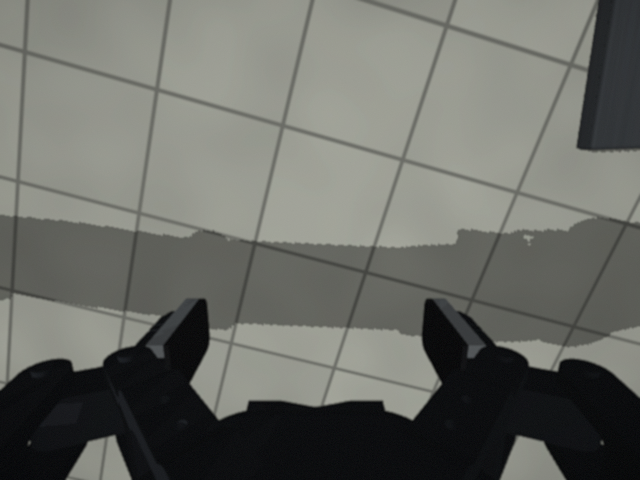

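The scene view shows the lock at about (345,263) on the tan box, with its square end at (369,263). In the side view the lock is at (284,222). I'll enlarge both.

```bash
python3 - <<'E'
from h import *
a=load('scene0')['image'][225:315,250:460]; b=load('side0')['image'][180:305,180:350]
A=cv2.resize(a,(800,343),interpolation=cv2.INTER_CUBIC); cv2.imwrite('pics/s0z.png',A)
cv2.imwrite('pics/d0z.png',cv2.resize(b,(800,588),interpolation=cv2.INTER_CUBIC))
E
```

```text
(no output)
```

View pics/s0z.png

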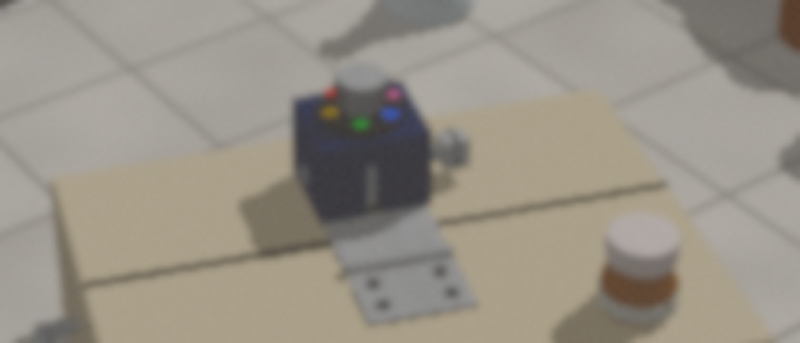

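View pics/d0z.png

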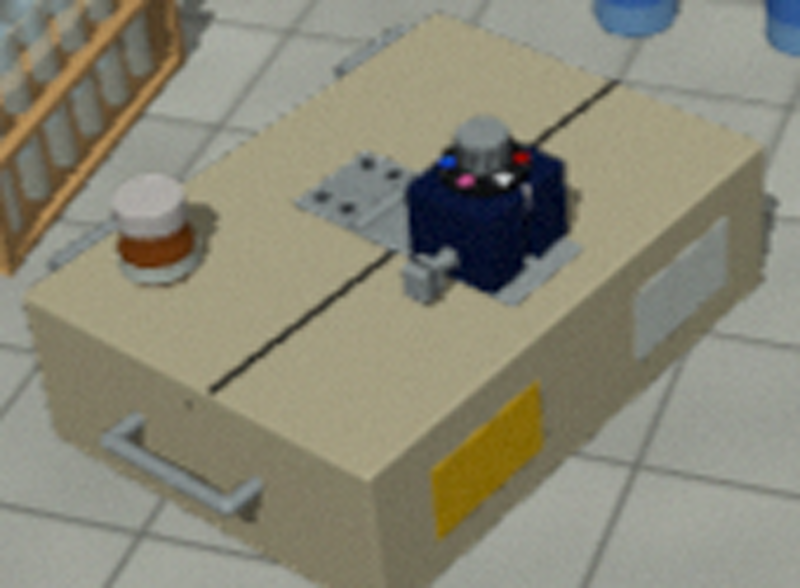

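```bash
python3 - <<'E'
from h import *
s=load('scene0'); d=load('side0')
c=[plane(d,180+x/4.706,180+y/4.706,.110)[:2] for x,y in [(438,12),(765,150),(372,480),(25,298)]]
c=np.array(c); print(c.round(4)); print([np.linalg.norm(c[i]-c[(i+1)%4]).round(4) for i in range(4)], c.mean(0))
e=(c[3]-c[0])+(c[2]-c[1]); print('yaw',np.arctan2(e[1],e[0])-np.pi/2)
e=(c[0]-c[1])+(c[3]-c[2]); print('yaw',np.arctan2(e[1],e[0]))
Z=lambda x,y:ray(s,250+x/3.81,225+y/3.81); D=lambda x,y:ray(d,180+x/4.706,180+y/4.706)
print('knobtop',tri(Z(362,76),D(484,127)))
for n,p,q in [('pink',(394,94),(467,181)),('blue',(391,115),(447,162)),('red',(331,93),(522,158))]: print(n,tri(Z(*p),D(*q)))
print('block',tri(Z(454,148),D(427,278)))
E
```

```text
[[ 0.7167 -0.2338]
 [ 0.4728 -0.1393]
 [ 0.5941  0.1889]
 [ 0.8344  0.1039]]
[np.float64(0.2615), np.float64(0.3498), np.float64(0.2548), np.float64(0.3577)] [ 0.65448358 -0.02006581]
yaw -0.34452482234708803
yaw -0.35501294528420874
knobtop (array([ 0.60047003, -0.00626879,  0.19201962]), np.float64(0.0046352725372686785))
pink (array([0.60296771, 0.01622188, 0.17149906]), np.float64(0.003164295442818248))
blue (array([0.61955533, 0.0018997 , 0.17132735]), np.float64(0.0024979403633575365))
red (array([ 0.58073427, -0.0128133 ,  0.17120326]), np.float64(0.0019352799924175464))
block (array([0.61762615, 0.05043856, 0.12695686]), np.float64(0.004540084838199043))
```

```bash
python3 -m jog '[[[-4.7,-0.4,-3.5],-0.17,-1],[[-9.5,-0.8,-7.1],-0.34,-1],[[-14.2,-1.2,-10.6],-0.5,-1],[[-18.9,-1.6,-14.2],-0.67,-1],[[-23.7,-2,-17.7],-0.84,-1],[[-28.4,-2.4,-21.2],-1.0,-1],[[-33.1,-2.8,-24.8],-1.17,-1],[[-37.9,-3.2,-28.3],-1.34,-1],[[-42.6,-3.6,-31.9],-1.5,-1],[[-47.3,-4,-35.4],-1.67,-1]]' 40
cat > st.py <<'E'
from h import *
import sys
o=get_obs(); M=R.from_rotvec(o['orientation']).as_matrix()
g=o['tcp_pos']+M[:,1]*.155
print('t',o['clock'],'tcp',np.round(o['tcp_pos'],4),'grasp',g.round(4),'w',o['grip_width'],'F',np.round(o['contact_force'],1),'M',np.round(o['moment'],2))
print('j',np.round(o['joints'],3),'z ang',np.degrees(np.arctan2(M[1,2],M[0,2])).round(2),'tilt',M[:,1].round(4))
if len(sys.argv)>3:
    t=np.array([float(a) for a in sys.argv[1:4]]); print('tool shift cm for grasp->target',(100*M.T@(t-g)).round(2))
E
python3 st.py .65 -.045 .295
```

```text
clock: 1.4
tcp_pos: [0.5417, -0.1834, 0.4448]
orientation: [-1.363, 0.931, -0.932]
contact_force: [0.3, -0.4, 0.7]
grip_width: 0.0854
t 1.4 tcp [ 0.5417 -0.1834  0.4448] grasp [ 0.5417 -0.1835  0.2898] w 0.08536313925514669 F [ 0.3 -0.4  0.7] M [-0.01 -0.12 -0.02]
j [ 0.641  0.319 -0.528  1.732  0.175  1.138  0.433] z ang 21.27 tilt [ 0.e+00 -4.e-04 -1.e+00]
tool shift cm for grasp->target [-8.98 -0.52 15.12]
```

```bash
python3 -m jog '[[[-3,0,5],-0.17,-1],[[-6,0,10],-0.34,-1],[[-9,0,15.1],-0.5,-1],[[-9,0,15.1],-0.5,-1],[[-9,0,15.1],-0.5,-1]]'
python3 st.py .6 -.003 .19; python3 -c "
from h import *
snap('wrist','w1.png')"
```

```text
clock: 2.02
tcp_pos: [0.6496, -0.0473, 0.4441]
orientation: [-1.5, 0.553, -0.551]
contact_force: [-0.6, 0.1, 0.6]
grip_width: 0.0852
t 2.025 tcp [ 0.6496 -0.0473  0.4441] grasp [ 0.6494 -0.0473  0.2891] w 0.0852402775572484 F [-0.6  0.1  0.6] M [-0.04  0.03 -0.  ]
j [ 0.428  0.482 -0.641  1.536  0.299  1.225  0.604] z ang 49.58 tilt [-1.2e-03 -6.0e-04 -1.0e+00]
tool shift cm for grasp->target [-6.63  9.91  0.18]
```

View pics/w1.png

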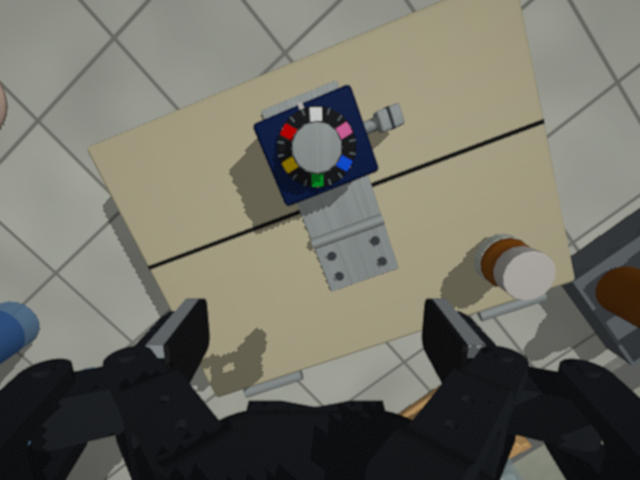

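```bash
cat > meas.py <<'E'
from h import *
import sys
def dial(d,f=None,zd=.1735,near=None):
    """patch centroids by colour -> centre by circle fit & angle"""
    hsv=cv2.cvtColor(d['image'],cv2.COLOR_BGR2HSV)
    rng={'red':((0,180,120),(6,255,255)),'yellow':((18,150,110),(32,255,255)),'green':((50,150,80),(75,255,255)),'blue':((105,150,150),(120,255,255)),'pink':((150,80,150),(176,255,255))}
    out={}
    for k,(a,b) in rng.items():
        m=cv2.inRange(hsv,a,b); n,l,s,c=cv2.connectedComponentsWithStats(m)
        cs=[(s[i,4],tuple(c[i].round(1))) for i in range(1,n) if s[i,4]>=10]
        cs=[x for x in cs if near is None or np.hypot(x[1][0]-near[0],x[1][1]-near[1])<near[2]]
        if cs: out[k]=max(cs)[1]
    return {k:(v,plane(d,*v,zd)) for k,v in out.items()}
E
python3 - <<'E'
from meas import *
d=load('w1')
P=dial(d,near=(317,148,50))
for k,v in P.items(): print(k,v[0],v[1].round(4))
c=[(P['red'][1]+P['blue'][1])/2]; print(c)
print('knob',plane(d,317,148,.1935)); i=plane(d,302,107,.166); b=plane(d,391,117,.139); print('idx',i,'block',b)
for k,v in P.items(): 
    r=v[1]-c[0]; print(k,np.hypot(*r[:2]),np.degrees(np.arctan2(r[1],r[0])))
r=i-c[0]; print(np.hypot(*r[:2]),np.degrees(np.arctan2(r[1],r[0])))
r=b-c[0]; print(np.hypot(*r[:2]),np.degrees(np.arctan2(r[1],r[0])))
I=d['image'][70:230,220:433]; cv2.imwrite('pics/w1z.png',cv2.resize(I,(798,600),interpolation=cv2.INTER_CUBIC))
E
```

```text
red (np.float64(288.1), np.float64(131.4)) [ 0.579  -0.0118  0.1735]
yellow (np.float64(289.5), np.float64(164.5)) [ 0.5951 -0.0249  0.1735]
green (np.float64(317.3), np.float64(180.1)) [ 0.6147 -0.0175  0.1735]
blue (np.float64(344.0), np.float64(162.9)) [0.6175 0.003  0.1735]
pink (np.float64(343.6), np.float64(130.0)) [0.6014 0.0159 0.1735]
[array([ 0.5982368 , -0.00439631,  0.1735    ])]
knob [ 0.59876783 -0.00438801  0.1935    ]
idx [0.57287419 0.00489312 0.166     ] block [0.61719201 0.05075087 0.139     ]
red 0.020660098510789295 -158.91012070830465
yellow 0.02073767311074956 -98.68643688110089
green 0.02103376422268466 -38.630944693718
blue 0.0206600985107894 21.089879291695258
pink 0.020490596365250524 81.17047664186165
0.027010287820337466 159.88401855383836
0.0583138981503874 71.0311041075187
```

View pics/w1z.png

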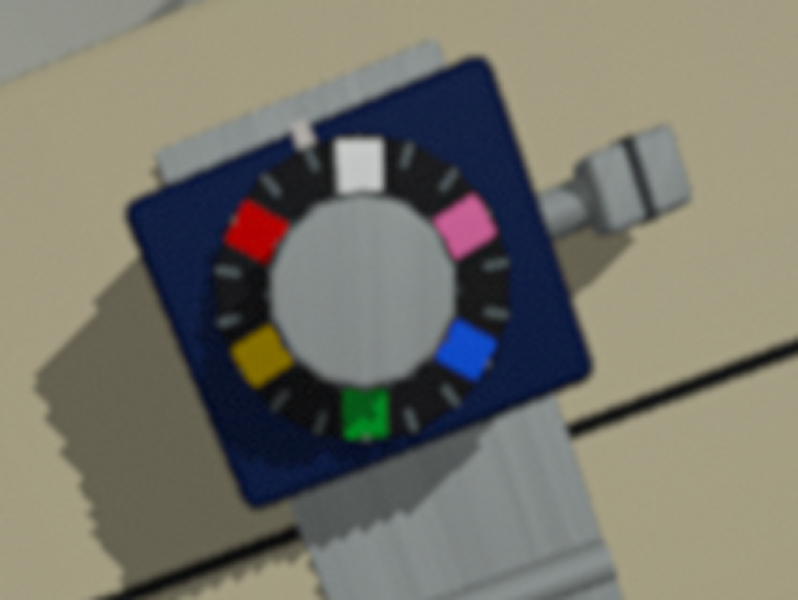

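```bash
python3 st.py .598 -.0044 .194; python3 -c "
from h import *
print(proj(load('w1'),[0,0,0]))"
```

```text
t 2.075 tcp [ 0.6494 -0.0482  0.4442] grasp [ 0.6492 -0.0483  0.2892] w 0.08535639624644678 F [-0.   0.1  0.5] M [-0.03  0.01  0.02]
j [ 0.429  0.481 -0.64   1.536  0.299  1.225  0.604] z ang 49.5 tilt [-0.0011 -0.0011 -1.    ]
tool shift cm for grasp->target [-6.75  9.52  0.03]
(-173.50441968778733, -458.4522824369315)
```

```bash
python3 -m jog '[[[-3.4,1,0],0,-1],[[-6.75,2,0],0,-1],[[-6.75,5,0],0,-1],[[-6.75,7.5,0],0,-1],[[-6.75,9,0],0,-1],[[-6.75,9.5,0],0,-1],[[-6.75,9.5,0],0,-1],[[-6.75,9.5,0],0,-1]]' 40
python3 st.py .598 -.0044 .194; python3 -c "
from h import *
snap('wrist','w2.png');snap('side','d2.png')"
```

```text
clock: 3.08
tcp_pos: [0.5987, -0.0031, 0.3506]
orientation: [-1.499, 0.55, -0.553]
contact_force: [-0.4, -0.7, 0.9]
grip_width: 0.0854
t 3.075 tcp [ 0.5987 -0.0031  0.3506] grasp [ 0.5989 -0.0031  0.1956] w 0.08544307553485295 F [-0.4 -0.7  0.9] M [-0.02 -0.01 -0.07]
j [ 0.386  0.485 -0.644  1.764  0.339  1.004  0.479] z ang 49.6 tilt [ 1.6e-03  1.0e-04 -1.0e+00]
tool shift cm for grasp->target [ 0.02  0.16 -0.16]
```

View pics/w2.png

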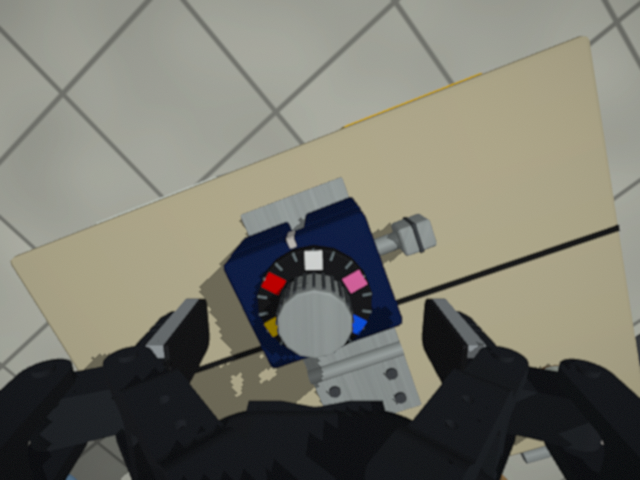

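View pics/d2.png

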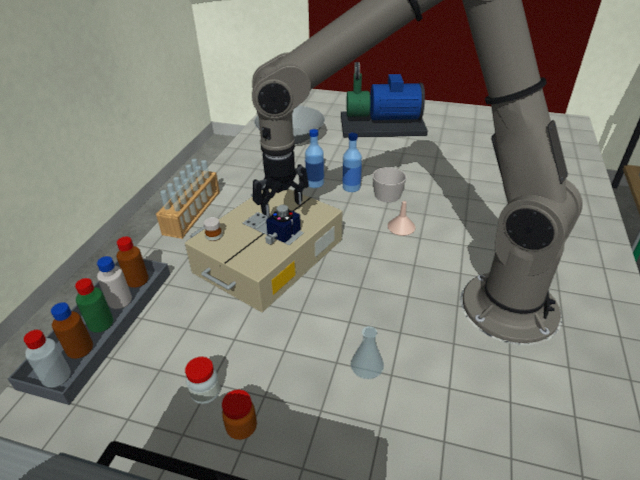

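```bash
python3 -m jog '[[[0,0.1,-0.1],0,-0.5],[[0,0.1,-0.1],0,0],[[0,0.1,-0.1],0,0.2],[[0,0.1,-0.1],0,0.3],[[0,0.1,-0.1],0,0.5],[[0,0.1,-0.1],0,0.6],[[0,0.1,-0.1],0,0.6]]' 40
python3 st.py .598 -.0044 .194; python3 -c "
from h import *
snap('wrist','w3.png')"
```

```text
clock: 4.05
tcp_pos: [0.598, -0.0034, 0.3491]
orientation: [-1.498, 0.55, -0.552]
contact_force: [1.8, 3.9, 2.5]
grip_width: 0.0284
t 4.05 tcp [ 0.598  -0.0034  0.3491] grasp [ 0.5982 -0.0033  0.1941] w 0.028350504482128037 F [1.8 3.9 2.5] M [ 0.67 -0.58 -0.  ]
j [ 0.387  0.486 -0.644  1.767  0.339  1.     0.48 ] z ang 49.64 tilt [ 1.4e-03  8.0e-04 -1.0e+00]
tool shift cm for grasp->target [ 0.06  0.01 -0.1 ]
```

View pics/w3.png

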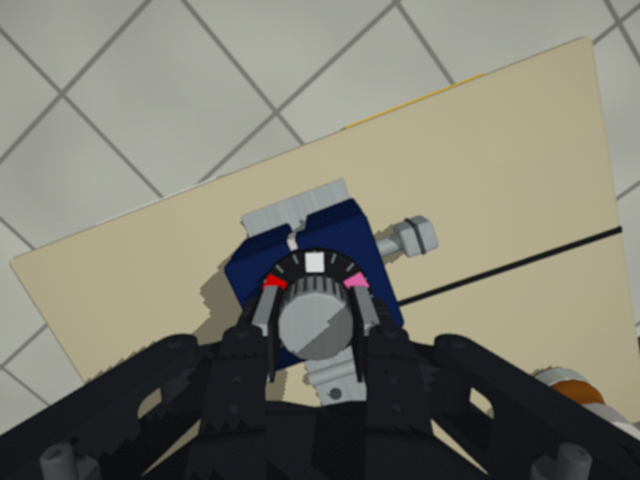

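```bash
python3 -m jog '[[[0,0,0],0.12,0.6],[[0,0,0],0.24,0.6],[[0,0,0],0.36,0.6],[[0,0,0],0.48,0.6],[[0,0,0],0.6,0.6],[[0,0,0],0.7,0.6],[[0,0,0],0.8,0.6],[[0,0,0],0.8,0.6],[[0,0,0],0.8,0.6]]'
python3 st.py .598 -.0044 .194; python3 -c "
from h import *
snap('wrist','w4.png')"
```

```text
clock: 5.22
tcp_pos: [0.5983, -0.0031, 0.3492]
orientation: [-1.238, 1.158, -1.16]
contact_force: [4.7, 4.1, 1.1]
grip_width: 0.0285
t 5.225 tcp [ 0.5983 -0.0031  0.3492] grasp [ 0.5987 -0.0029  0.1942] w 0.028455840521263712 F [4.7 4.1 1.1] M [ 0.9  -0.99  0.17]
j [ 0.259  0.45  -0.468  1.775  0.24   0.97  -0.238] z ang 3.84 tilt [ 0.0025  0.0011 -1.    ]
tool shift cm for grasp->target [ 0.14  0.02 -0.08]
```

View pics/w4.png

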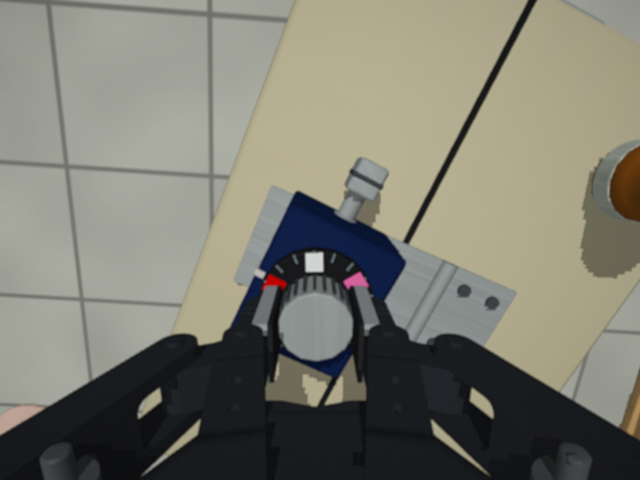

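```bash
cat > ix.py <<'E'
from h import *
def go(f,idx,wh,blk,dz=0):
    d=load(f); i=plane(d,*idx,.166+dz); w=plane(d,*wh,.1735+dz); b=plane(d,*blk,.139+dz)
    # lock y direction from index & block: idx = C - 28 X, blk = C + 58 Y  -> solve yaw and C
    v=(b-i)[:2]; yaw=np.arctan2(v[1],v[0])-np.arctan2(58,28)
    X=np.array([np.cos(yaw),np.sin(yaw)]);Y=np.array([-X[1],X[0]])
    C=(i[:2]+.028*X+b[:2]-.058*Y)/2
    r=w[:2]-C; wa=np.arctan2(r[1],r[0]); ia=np.pi+yaw
    print(f,'len',np.hypot(*v).round(4),'(.0644) yaw',np.degrees(yaw).round(2),'C',C.round(4),'white r',np.hypot(*r).round(4),'dial rad',((ia-wa+np.pi)%(2*np.pi)-np.pi).round(3))
E
python3 -c "
from ix import *
go('w1',(302,107),(316,114),(391,117))
go('w3',(292,239),(314.5,262.5),(416,236))
go('w4',(260,273),(314.5,262.5),(367,178))
"
```

```text
w1 len 0.0638 (.0644) yaw -18.25 C [ 0.5992 -0.0041] white r 0.021 dial rad 0.333
w3 len 0.0627 (.0644) yaw -19.45 C [ 0.5956 -0.0039] white r 0.0177 dial rad 0.408
w4 len 0.0648 (.0644) yaw -21.97 C [ 0.5981 -0.0042] white r 0.0195 dial rad 1.085
```

```bash
python3 -m jog '[[[0,0,0],0.12,0.6],[[0,0,0],0.24,0.6],[[0,0,0],0.36,0.6],[[0,0,0],0.48,0.6],[[0,0,0],0.6,0.6],[[0,0,0],0.72,0.6],[[0,0,0],0.84,0.6],[[0,0,0],0.93,0.6],[[0,0,0],0.97,0.6],[[0,0,0],0.97,0.6]]'
python3 st.py .598 -.0044 .194; python3 -c "
from h import *
snap('wrist','w5.png');snap('side','d5.png')"
```

```text
clock: 6.52
tcp_pos: [0.5984, -0.0032, 0.3495]
orientation: [-0.633, 1.836, -1.836]
contact_force: [4.5, 3.4, 1.9]
grip_width: 0.0285
t 6.525 tcp [ 0.5984 -0.0032  0.3495] grasp [ 0.5988 -0.003   0.1945] w 0.028537790103047876 F [4.5 3.4 1.9] M [ 0.9  -0.86 -0.01]
j [ 0.102  0.423 -0.26   1.786  0.129  0.947 -1.116] z ang -51.8 tilt [ 0.0028  0.0011 -1.    ]
tool shift cm for grasp->target [0.15 0.05 0.05]
```

View pics/w5.png

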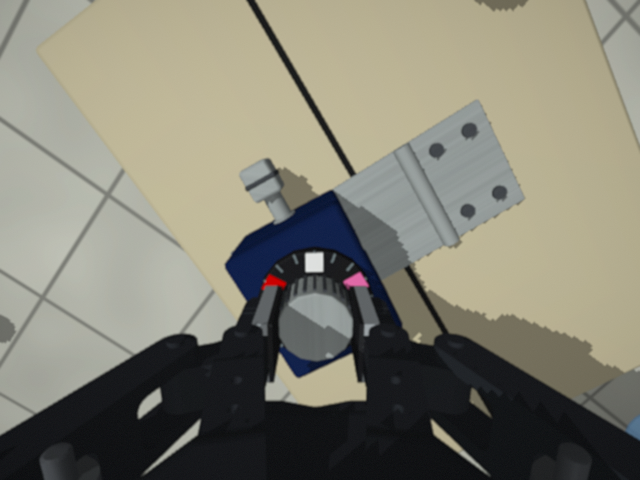

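```bash
python3 -m jog '[[[0,0,0],0,0.1],[[0,0,0],0,-0.4],[[0,0,0],0,-0.8],[[0,0,0],0,-0.8],[[0,-3,0],0,-0.8],[[2,-7,0],0,-0.8],[[5,-10,0],0,-0.8],[[8,-10,0],0,-0.8],[[9,-10,0],0,-0.8],[[9,-10,0],0,-0.8]]'
python3 st.py .598 -.0044 .194; python3 - <<'E'
from h import *
snap('wrist','w6.png')
E
```

```text
clock: 7.88
tcp_pos: [0.5268, -0.0597, 0.4484]
orientation: [-0.636, 1.838, -1.837]
contact_force: [1.1, -0.8, -0.3]
grip_width: 0.0767
t 7.875 tcp [ 0.5268 -0.0597  0.4484] grasp [ 0.5267 -0.0597  0.2934] w 0.07665594365891008 F [ 1.1 -0.8 -0.3] M [-0.03 -0.01 -0.06]
j [ 0.215  0.212 -0.256  1.834  0.06   1.103 -0.967] z ang -51.83 tilt [-4.e-04  0.e+00 -1.e+00]
tool shift cm for grasp->target [-9.02  9.94  0.06]
```

View pics/w6.png

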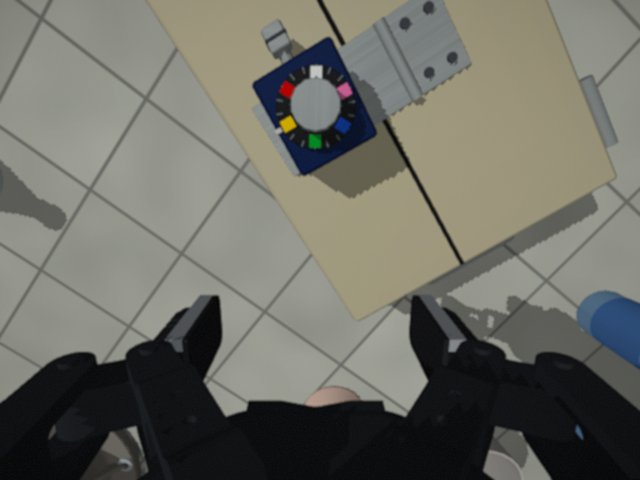

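```bash
python3 - <<'E'
from meas import *
from ix import go
d=load('w6')
P=dial(d,near=(315,106,50))
for k,v in P.items(): print(k,v[0],v[1].round(4))
c=(P['red'][1]+P['blue'][1]+P['yellow'][1]+P['pink'][1])/4; print(c)
r=P['yellow'][1]-c; print('yellow ang',np.degrees(np.arctan2(r[1],r[0])))
go('w6',(278,131),(316,71),(276,39))
I=d['image'][10:190,220:460]; cv2.imwrite('pics/w6z.png',cv2.resize(I,(800,600),interpolation=cv2.INTER_CUBIC))
E
```

```text
red (np.float64(287.0), np.float64(89.3)) [0.5945 0.0168 0.1735]
yellow (np.float64(287.4), np.float64(123.8)) [0.578  0.0041 0.1735]
green (np.float64(314.3), np.float64(141.0)) [ 0.5804 -0.0163  0.1735]
pink (np.float64(344.4), np.float64(89.5)) [ 0.6169 -0.0119  0.1735]Traceback (most recent call last):
  File "<stdin>", line 6, in <module>
KeyError: 'blue'
```

```bash
python3 - <<'E'
from meas import *
from ix import go
d=load('w6')
P=dial(d,near=(315,106,50))
c=(P['yellow'][1]+P['pink'][1])/2; print(c)
r=P['yellow'][1]-c; print('yellow ang',np.degrees(np.arctan2(r[1],r[0])))
go('w6',(278,131),(316,71),(276,39))
I=d['image'][10:190,220:460]; cv2.imwrite('pics/w6z.png',cv2.resize(I,(800,600),interpolation=cv2.INTER_CUBIC))
E
```

```text
[ 0.59746613 -0.00388109  0.1735    ]
yellow ang 157.64659719316685
w6 len 0.0626 (.0644) yaw -23.82 C [ 0.5954 -0.0048] white r 0.0233 dial rad 2.094
```

View pics/w6z.png

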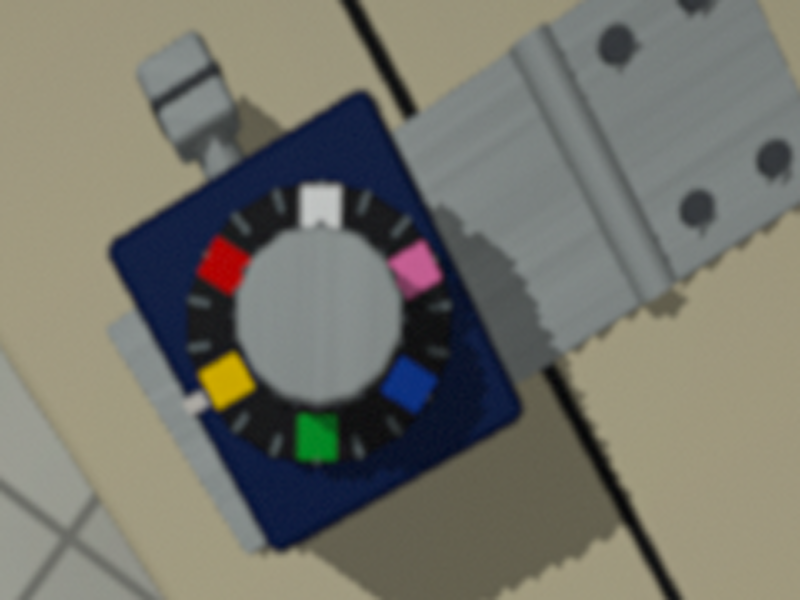

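```bash
python3 st.py .5980 -.0041 .194; python3 -m jog '[[[-5,2,0],0,-1],[[-9,4,0],0,-1],[[-9,7,0],0,-1],[[-9,9,0],0,-1],[[-9,9.9,0],0,-0.8],[[-9,9.9,0],0,-0.2],[[-9,9.9,0],0,0.2],[[-9,9.9,0],0,0.5],[[-9,9.9,0],0,0.6],[[-9,9.9,0],0,0.6]]' 40; python3 st.py .598 -.0041 .194; python3 - <<'E'
from h import *
snap('wrist','w7.png')
E
```

```text
t 7.925 tcp [ 0.5273 -0.0591  0.4484] grasp [ 0.5272 -0.059   0.2934] w 0.07666969855141104 F [-0.3 -0.4 -0.2] M [ 0.02 -0.02  0.03]
j [ 0.215  0.213 -0.257  1.833  0.06   1.103 -0.967] z ang -51.77 tilt [-2.e-04  4.e-04 -1.e+00]
tool shift cm for grasp->target [-8.95  9.94  0.07]
clock: 9.18
tcp_pos: [0.5978, -0.0036, 0.3509]
orientation: [-0.634, 1.836, -1.836]
contact_force: [-2.0, 0.5, 5.8]
grip_width: 0.0284
t 9.175 tcp [ 0.5978 -0.0036  0.3509] grasp [ 0.5981 -0.0036  0.1959] w 0.028418044937354052 F [-2.   0.5  5.8] M [ 0.22  0.43 -0.03]
j [ 0.109  0.421 -0.268  1.785  0.133  0.951 -1.118] z ang -51.79 tilt [ 1.7e-03  3.0e-04 -1.0e+00]
tool shift cm for grasp->target [0.04 0.19 0.04]
```

View pics/w7.png

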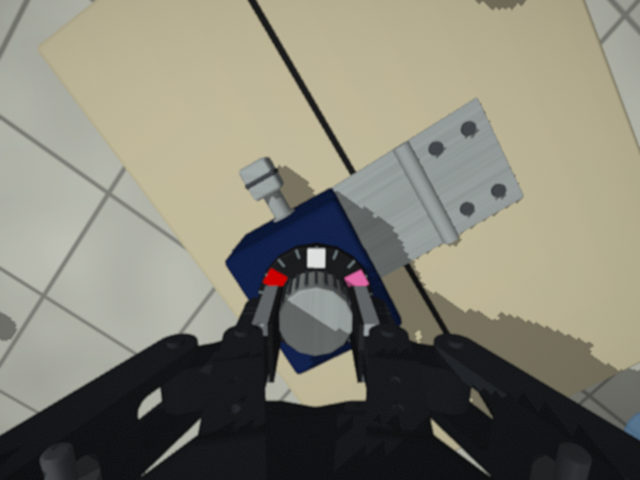

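```bash
python3 -m jog '[[[0,0,0],-0.13,0.6],[[0,0,0],-0.26,0.6],[[0,0,0],-0.39,0.6],[[0,0,0],-0.52,0.6],[[0,0,0],-0.65,0.6],[[0,0,0],-0.78,0.6],[[0,0,0],-0.91,0.6],[[0,0,0],-1.03,0.6],[[0,0,0],-1.11,0.6],[[0,0,0],-1.11,0.6]]'; python3 st.py .598 -.0041 .194; python3 - <<'E'
from h import *
snap('wrist','w8.png')
E
```

```text
clock: 10.48
tcp_pos: [0.5982, -0.0038, 0.3509]
orientation: [-1.298, 1.054, -1.057]
contact_force: [-0.7, 1.5, 5.7]
grip_width: 0.0281
t 10.475 tcp [ 0.5982 -0.0038  0.3509] grasp [ 0.5986 -0.0037  0.1959] w 0.028067004136186298 F [-0.7  1.5  5.7] M [0.16 0.06 0.01]
j [ 0.288  0.455 -0.506  1.772  0.259  0.979 -0.114] z ang 11.84 tilt [ 2.8e-03  4.0e-04 -1.0e+00]
tool shift cm for grasp->target [ 0.03  0.19 -0.07]
```

View pics/w8.png

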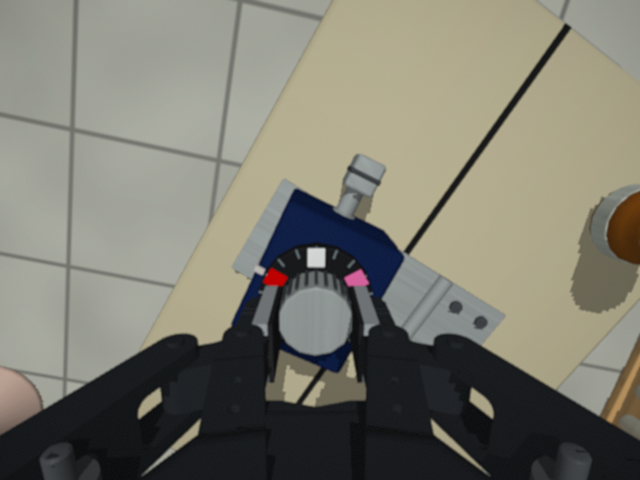

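```bash
python3 -m jog '[[[0,0,0],0,0.1],[[0,0,0],0,-0.4],[[0,0,0],0,-0.9],[[0,0,0],0,-1],[[0,-4,0],0,-1],[[2,-8,0],0.1,-1],[[5,-10,0],0.25,-1],[[8,-10,0],0.4,-1],[[8,-10,0],0.55,-1],[[8,-10,0],0.55,-1]]'; python3 st.py .598 -.0041 .194; python3 - <<'E'
from meas import *
d=snap('wrist','w9.png')
P=dial(d,near=(315,106,60))
for k,v in P.items(): print(k,v[0],v[1].round(4))
I=d['image'][10:190,220:460]; cv2.imwrite('pics/w9z.png',cv2.resize(I,(800,600),interpolation=cv2.INTER_CUBIC))
E
```

```text
clock: 11.78
tcp_pos: [0.6139, -0.0823, 0.4496]
orientation: [-1.027, 1.457, -1.457]
contact_force: [0.6, 0.3, -0.0]
grip_width: 0.0854
t 11.775 tcp [ 0.6139 -0.0823  0.4496] grasp [ 0.6139 -0.0823  0.2946] w 0.0853755178401907 F [ 0.6  0.3 -0. ] M [0.11 0.   0.03]
j [ 0.329  0.378 -0.391  1.621  0.153  1.173 -0.441] z ang -19.66 tilt [-2.e-04 -1.e-04 -1.e+00]
tool shift cm for grasp->target [-6.83 10.06 -4.13]
blue (np.float64(285.0), np.float64(142.6)) [ 0.6172 -0.0109  0.1735]
pink (np.float64(267.8), np.float64(114.4)) [0.613  0.0093 0.1735]
```

View pics/w9z.png

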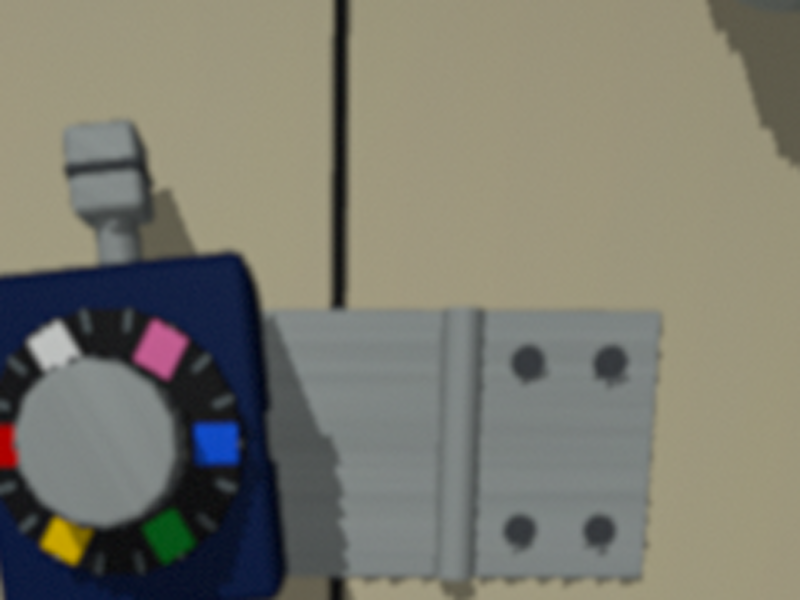

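```bash
python3 - <<'E'
from meas import *
d=load('w9')
P=dial(d,near=(250,140,60))
for k,v in P.items(): print(k,v[0],v[1].round(4))
I=d['image'][30:210,130:370]; cv2.imwrite('pics/w9y.png',cv2.resize(I,(800,600),interpolation=cv2.INTER_CUBIC))
E
```

```text
red (np.float64(220.4), np.float64(143.7)) [0.5766 0.0028 0.1735]
yellow (np.float64(238.8), np.float64(171.7)) [ 0.581  -0.0181  0.1735]
green (np.float64(270.2), np.float64(170.2)) [ 0.6014 -0.0243  0.1735]
blue (np.float64(285.0), np.float64(142.6)) [ 0.6172 -0.0109  0.1735]
pink (np.float64(267.8), np.float64(114.4)) [0.613  0.0093 0.1735]
```

View pics/w9y.png

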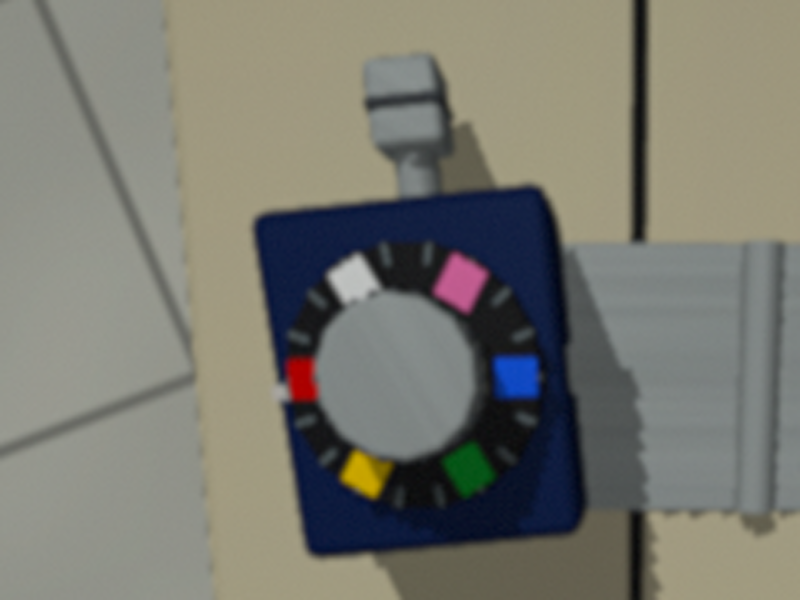

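```bash
python3 - <<'E'
from ix import *
d=load('w9'); c=np.array([.597,-.004])
i=plane(d,214.3,147.3,.166)[:2]; b=plane(d,251.5,60.3,.139)[:2]
a=[(258,215),(541,187),(582,530),(310,553)]
q=np.array([plane(d,130+x*.3,30+y*.3,.1665)[:2] for x,y in a]); print(q.round(4),q.mean(0))
for k in range(4):
    e=q[(k+1)%4]-q[k]; print(np.hypot(*e).round(4),np.degrees(np.arctan2(e[1],e[0])).round(2))
for n,p in (('idx',i),('blk',b)):
    r=p-c; print(n,p,np.hypot(*r),np.degrees(np.arctan2(r[1],r[0])))
E
```

```text
[[ 0.5794  0.035 ]
 [ 0.6339  0.021 ]
 [ 0.6185 -0.0446]
 [ 0.5624 -0.0298]] [ 0.59856232 -0.00459589]
0.0562 -14.4
0.0674 -103.21
0.058 165.19
0.067 75.3
idx [0.56996879 0.00275641] 0.027862792433579874 165.96654127977845
blk [0.61231643 0.05124797] 0.05733176874142195 74.5049975008293
```

```bash
python3 st.py .613 .0535 .133; python3 -c "
from h import *
print(plane(load('w1'),525,272,.16))"
```

```text
t 11.825 tcp [ 0.6139 -0.0818  0.4496] grasp [ 0.6139 -0.0818  0.2946] w 0.08555600081405153 F [ 0.8 -0.2 -0.2] M [ 0.03  0.01 -0.01]
j [ 0.328  0.378 -0.392  1.622  0.153  1.173 -0.439] z ang -19.5 tilt [-2.e-04  1.e-04 -1.e+00]
tool shift cm for grasp->target [-12.72  16.16  -4.6 ]
[0.76875071 0.05653228 0.16      ]
```

Sample jar is about 15 cm away from the block, so it is clear. I'll move above the block, then down.

```bash
python3 -m jog '[[[-4,0,-2],-0.05,-0.2],[[-8,0,-4],-0.05,-0.2],[[-12.7,3,-4.6],-0.05,-0.2],[[-12.7,7,-4.6],-0.05,-0.2],[[-12.7,10,-4.6],-0.05,-0.2],[[-12.7,12,-4.6],-0.05,-0.2],[[-12.7,12,-4.6],-0.05,-0.2]]' 40; python3 st.py .613 .0535 .133; python3 - <<'E'
from h import *
snap('wrist','w10.png');d=snap('side','d10.png')
cv2.imwrite('pics/d10z.png',cv2.resize(d['image'][170:290,200:360],(800,600),interpolation=cv2.INTER_CUBIC))
E
```

```text
clock: 12.7
tcp_pos: [0.6131, 0.0529, 0.3285]
orientation: [-1.059, 1.423, -1.42]
contact_force: [0.5, -0.2, -0.5]
grip_width: 0.0515
t 12.7 tcp [0.6131 0.0529 0.3285] grasp [0.6127 0.0529 0.1735] w 0.05148961730642258 F [ 0.5 -0.2 -0.5] M [-0.03  0.01  0.02]
j [ 0.131  0.495 -0.425  1.751  0.243  0.951 -0.684] z ang -16.75 tilt [-2.6e-03 -1.0e-04 -1.0e+00]
tool shift cm for grasp->target [-0.07  4.05  0.02]
```

View pics/w10.png

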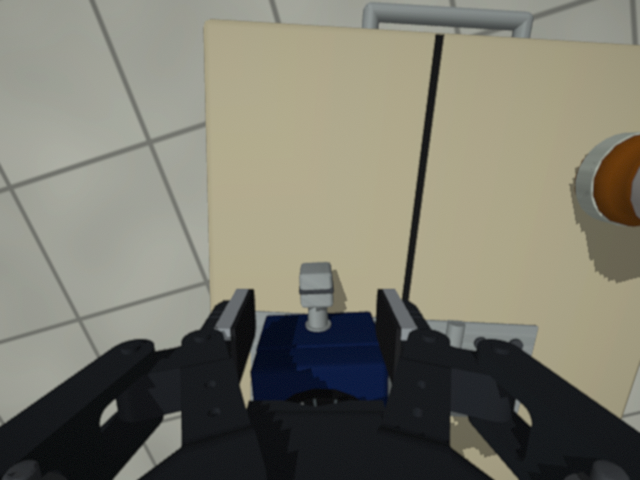

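View pics/d10z.png

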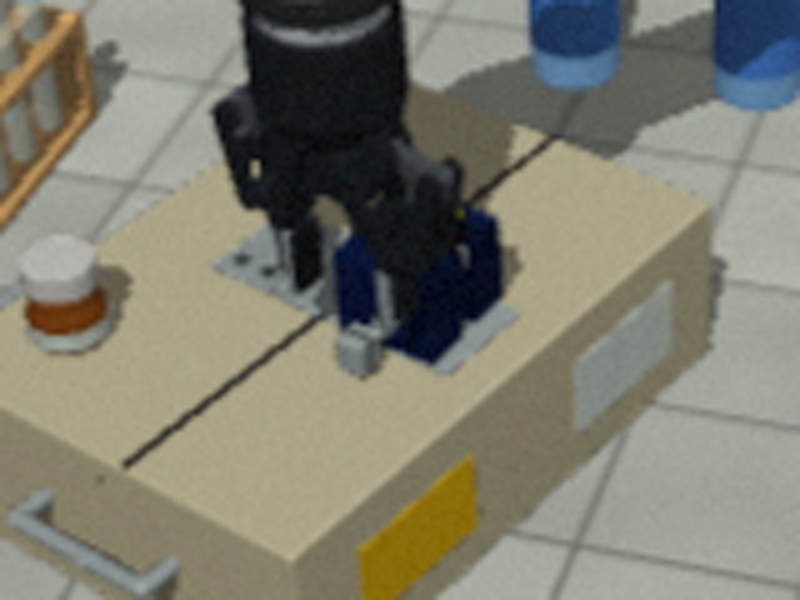

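```bash
python3 - <<'E'
from h import *
d=load('w10'); print(proj(d,[.613,.0535,.139]),plane(d,316,282,.139))
E
```

```text
(317.4747948163194, 287.9207989568289) [0.61319189 0.05659155 0.139     ]
```

```bash
python3 -m jog '[[[-0.1,2,0],0,-0.2],[[-0.1,3.5,0],0,-0.2],[[-0.1,4,0],0,-0.2],[[-0.1,4,0],0,0],[[-0.1,4,0],0,0.4],[[-0.1,4,0],0,0.7],[[-0.1,4,0],0,0.9],[[-0.1,4,0],0,0.9],[[-0.1,4,0],0,0.9]]' 50; python3 st.py .613 .0535 .133; python3 - <<'E'
from h import *
snap('wrist','w11.png')
E
```

```text
clock: 13.92
tcp_pos: [0.6142, 0.0539, 0.2903]
orientation: [-1.054, 1.422, -1.423]
contact_force: [0.3, 0.2, 4.9]
grip_width: 0.0147
t 13.925 tcp [0.6142 0.0539 0.2903] grasp [0.6144 0.0539 0.1353] w 0.014715328946470471 F [0.3 0.2 4.9] M [-0.09 -0.16  0.05]
j [ 0.117  0.541 -0.411  1.777  0.271  0.878 -0.71 ] z ang -16.85 tilt [ 1.4e-03  2.0e-04 -1.0e+00]
tool shift cm for grasp->target [ 0.08  0.23 -0.12]
```

View pics/w11.png

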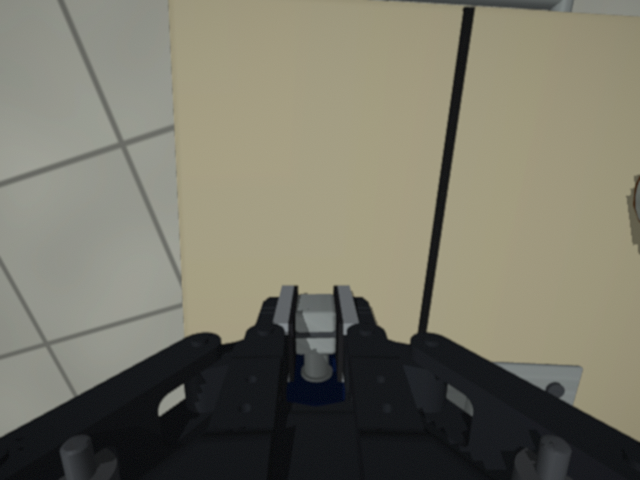

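```bash
python3 -m jog '[[[-0.2,0,0],0,0.9],[[-0.5,0,0],0,0.9],[[-0.8,0,0],0,0.9],[[-0.8,0,0],0,0.9]]'; python3 st.py
```

```text
clock: 14.48
tcp_pos: [0.6163, 0.0611, 0.2901]
orientation: [-1.056, 1.422, -1.424]
contact_force: [0.2, -1.8, 5.9]
grip_width: 0.0149
t 14.475 tcp [0.6163 0.0611 0.2901] grasp [0.6164 0.0609 0.1351] w 0.014863170486679546 F [ 0.2 -1.8  5.9] M [-0.46  0.04  0.  ]
j [ 0.104  0.545 -0.41   1.77   0.272  0.883 -0.722] z ang -16.87 tilt [ 4.e-04 -9.e-04 -1.e+00]
```

```bash
python3 -m jog '[[[-0.4,0,0],0,0.9],[[-0.8,0,0],0,0.9],[[-1.2,0,0],0,0.9],[[-1.6,0,0],0,0.9],[[-2.0,0,0],0,0.9],[[-2.2,0,0],0,0.9],[[-2.3,0,0],0,0.9],[[-2.3,0,0],0,0.9]]'; python3 st.py; python3 - <<'E'
from h import *
snap('wrist','w12.png');d=snap('side','d12.png')
cv2.imwrite('pics/d12z.png',cv2.resize(d['image'][170:290,200:360],(800,600),interpolation=cv2.INTER_CUBIC))
E
```

```text
clock: 15.48
tcp_pos: [0.6227, 0.0828, 0.2898]
orientation: [-1.057, 1.423, -1.424]
contact_force: [-1.4, -1.7, 5.1]
grip_width: 0.0151
t 15.475 tcp [0.6227 0.0828 0.2898] grasp [0.6225 0.0826 0.1348] w 0.015143852713475698 F [-1.4 -1.7  5.1] M [-0.58  0.14  0.03]
j [ 0.069  0.558 -0.41   1.748  0.276  0.894 -0.754] z ang -16.88 tilt [-9.0e-04 -1.5e-03 -1.0e+00]
```

View pics/w12.png

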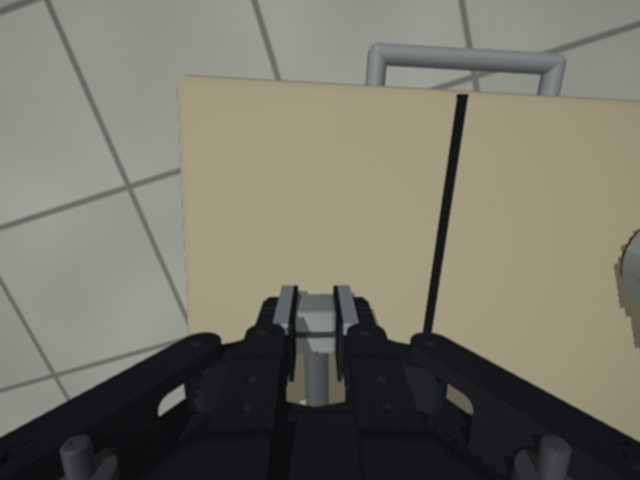

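View pics/d12z.png

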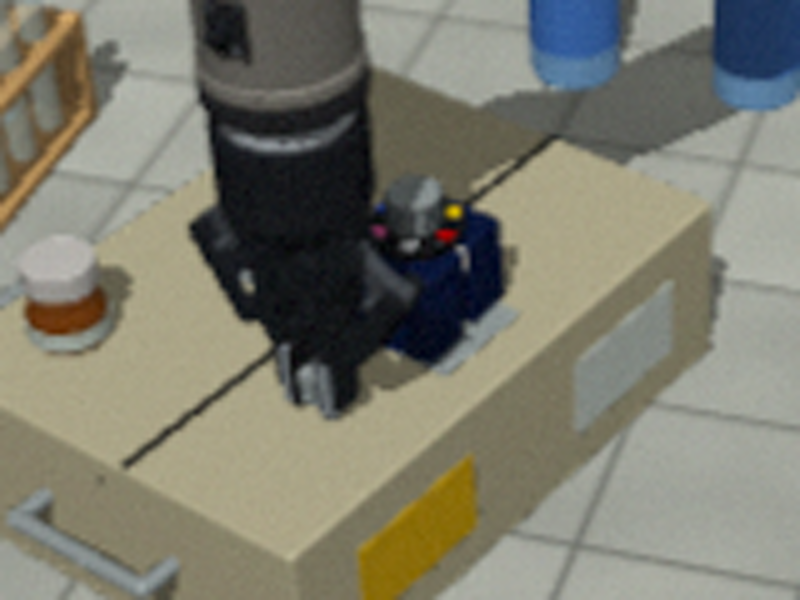

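```bash
python3 -m jog '[[[-0.1,0,0],0,0.9],[[-0.2,0,0],0,0.9],[[-0.3,0,0],0,0.9],[[-0.3,0,0],0,0.9]]'; python3 st.py
```

```text
clock: 16.08
tcp_pos: [0.6233, 0.0839, 0.2894]
orientation: [-1.059, 1.423, -1.427]
contact_force: [-2.0, -4.4, 5.3]
grip_width: 0.0148
t 16.075 tcp [0.6233 0.0839 0.2894] grasp [0.6229 0.0833 0.1344] w 0.01483873150995604 F [-2.  -4.4  5.3] M [-1.54  0.48  0.05]
j [ 0.065  0.56  -0.408  1.745  0.278  0.897 -0.759] z ang -16.96 tilt [-0.0025 -0.0043 -1.    ]
```

```bash
python3 -m jog '[[[-0.1,0,0],0,0.9],[[-0.3,0,0],0,0.9],[[-0.3,0,0],0,0.9]]'; python3 st.py;  python3 -m jog '[[[0.4,0,0],0,0.9],[[0.4,0,0],0,0.5],[[0.4,0,0],0,0],[[0.4,0,0],0,-0.4],[[0.4,-3,0],0,-0.5],[[2,-7,0],0,-0.7],[[6,-10,0],0,-1],[[10,-10,0],0,-1],[[12,-12,0],0,-1],[[14,-14,0],0,-1]]'; python3 st.py; python3 - <<'E'
from h import *
snap('wrist','w13.png')
E
```

```text
clock: 16.45
tcp_pos: [0.6239, 0.0847, 0.2891]
orientation: [-1.062, 1.424, -1.43]
contact_force: [-4.2, -11.3, 8.4]
grip_width: 0.015
t 16.45 tcp [0.6239 0.0847 0.2891] grasp [0.6232 0.0835 0.1341] w 0.015043155531731406 F [ -4.2 -11.3   8.4] M [-2.54  0.93 -0.02]
j [ 0.062  0.562 -0.406  1.743  0.28   0.9   -0.763] z ang -17.06 tilt [-0.0044 -0.0076 -1.    ]
clock: 17.7
tcp_pos: [0.5835, -0.0455, 0.4299]
orientation: [-1.056, 1.423, -1.422]
contact_force: [-0.6, -0.1, 0.7]
grip_width: 0.085
t 17.7 tcp [ 0.5835 -0.0455  0.4299] grasp [ 0.5834 -0.0455  0.2749] w 0.08498372467560288 F [-0.6 -0.1  0.7] M [ 0.03 -0.04 -0.01]
j [ 0.31   0.341 -0.429  1.724  0.155  1.111 -0.46 ] z ang -16.86 tilt [-8.e-04  2.e-04 -1.e+00]
```

View pics/w13.png

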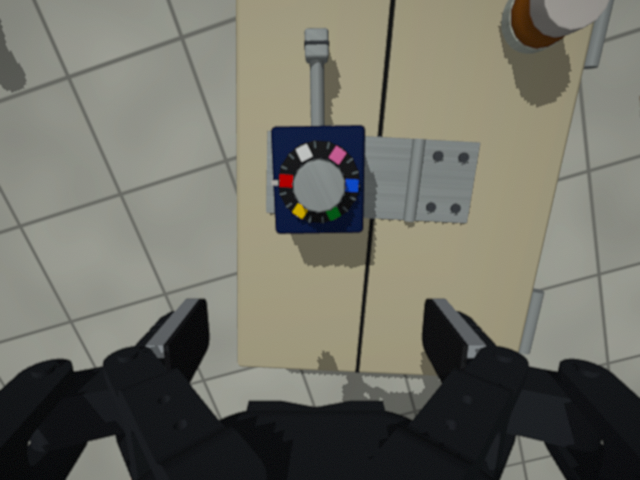

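```bash
python3 - <<'E'
from meas import *
d=load('w13')
P=dial(d,near=(319,185,50)); 
for k,v in P.items(): print(k,v[1].round(4))
g=cv2.cvtColor(d['image'],cv2.COLOR_BGR2HSV)
m=cv2.inRange(g,(110,120,30),(130,255,140)); m[:110]=0;m[250:]=0;m[:,:250]=0;m[:,380:]=0
m=cv2.morphologyEx(m,cv2.MORPH_CLOSE,np.ones((25,25)))
c=max(cv2.findContours(m,0,2)[0],key=cv2.contourArea); r=cv2.minAreaRect(c); print(r)
q=np.array([plane(d,*p,.1665)[:2] for p in cv2.boxPoints(r)]); print(q.round(4),q.mean(0))
for k in range(4):
    e=q[(k+1)%4]-q[k]; print(np.hypot(*e).round(4),np.degrees(np.arctan2(e[1],e[0])).round(2))
b=plane(d,317,47,.139); print('block top',b)
E
python3 st.py .598 -.004 .152
```

```text
red [0.578  0.0038 0.1735]
yellow [ 0.5803 -0.017   0.1735]
green [ 0.6005 -0.0249  0.1735]
blue [ 0.617  -0.0111  0.1735]
pink [0.613  0.0093 0.1735]
((317.5, 179.0), (106.0, 91.0), 90.0)
[[ 0.5794  0.0374]
 [ 0.6335  0.0211]
 [ 0.6162 -0.0443]
 [ 0.5578 -0.0266]] [ 0.59671627 -0.00311459]
0.0565 -16.83
0.0676 -104.81
0.061 163.19
0.0676 71.35
block top [0.6208984  0.07800197 0.139     ]
t 17.75 tcp [ 0.5838 -0.0483  0.4328] grasp [ 0.5842 -0.0486  0.2778] w 0.08541292108963232 F [-0.1 -3.1  2. ] M [-0.16 -0.02 -0.03]
j [ 0.312  0.338 -0.426  1.721  0.156  1.113 -0.459] z ang -17.05 tilt [ 0.0029 -0.0021 -1.    ]
tool shift cm for grasp->target [-4.69 12.57 -0.04]
```

```bash
python3 -m jog '[[[-2.5,2,0],0,-1],[[-4.8,4,0],0,-1],[[-4.8,7,0],0,-1],[[-4.8,9,0],0,-1],[[-4.8,11,0],0,-1],[[-4.8,12.5,0],0,-1],[[-4.8,12.5,0],0,-1],[[-4.8,12.5,0],0,-1]]' 80; python3 st.py .598 -.002 .152; python3 - <<'E'
from h import *
snap('wrist','w14.png')
E
```

```text
clock: 18.75
tcp_pos: [0.5982, 0.0013, 0.3054]
orientation: [-1.054, 1.422, -1.423]
contact_force: [0.2, 0.0, 0.9]
grip_width: 0.0855
t 18.75 tcp [0.5982 0.0013 0.3054] grasp [0.5984 0.0013 0.1504] w 0.08547091030060369 F [0.2 0.  0.9] M [-0.    0.01 -0.03]
j [ 0.207  0.495 -0.412  1.812  0.248  0.885 -0.613] z ang -16.85 tilt [ 1.2e-03  1.0e-04 -1.0e+00]
tool shift cm for grasp->target [ 0.33 -0.16  0.05]
```

View pics/w14.png

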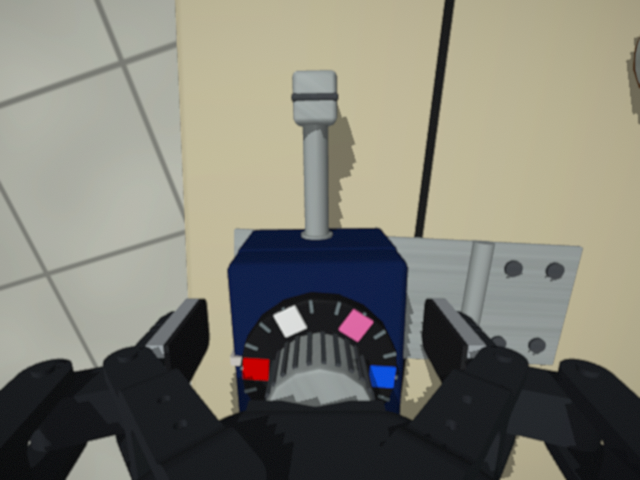

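```bash
python3 -m jog '[[[0.3,0,0],0,-0.8],[[0.3,0,0],0,-0.6],[[0.3,0,0],0,-0.5],[[0.3,0,0],0,-0.4],[[0.3,0,0],0,-0.2],[[0.3,0,0],0,-0.2],[[0.3,0,0],0,-0.2]]' 80; python3 st.py
```

```text
clock: 19.68
tcp_pos: [0.5976, -0.0019, 0.3057]
orientation: [-1.054, 1.421, -1.424]
contact_force: [0.2, -0.7, 5.8]
grip_width: 0.0584
t 19.675 tcp [ 0.5976 -0.0019  0.3057] grasp [ 0.5979 -0.0019  0.1507] w 0.05844163584774493 F [ 0.2 -0.7  5.8] M [-0.24 -0.   -0.02]
j [ 0.212  0.493 -0.411  1.813  0.248  0.884 -0.608] z ang -16.86 tilt [ 2.e-03 -3.e-04 -1.e+00]
```

```bash
python3 -m jog '[[[0,-0.3,0],0,-0.2],[[0,-0.7,0],0,-0.2],[[0,-1.1,0],0,-0.2],[[0,-1.5,0],0,-0.2],[[0,-1.5,0],0,-0.2]]'; python3 st.py; python3 - <<'E'
from h import *
d=snap('side','d15.png')
cv2.imwrite('pics/d15z.png',cv2.resize(d['image'][140:290,200:360],(640,600),interpolation=cv2.INTER_CUBIC))
E
```

```text
clock: 20.3
tcp_pos: [0.5971, -0.0017, 0.3201]
orientation: [-1.055, 1.422, -1.423]
contact_force: [0.7, 0.5, -6.3]
grip_width: 0.0583
t 20.3 tcp [ 0.5971 -0.0017  0.3201] grasp [ 0.5972 -0.0017  0.1651] w 0.05833483986329261 F [ 0.7  0.5 -6.3] M [-0.02 -0.04  0.03]
j [ 0.217  0.475 -0.417  1.803  0.237  0.911 -0.599] z ang -16.85 tilt [ 7.e-04  0.e+00 -1.e+00]
```

View pics/d15z.png

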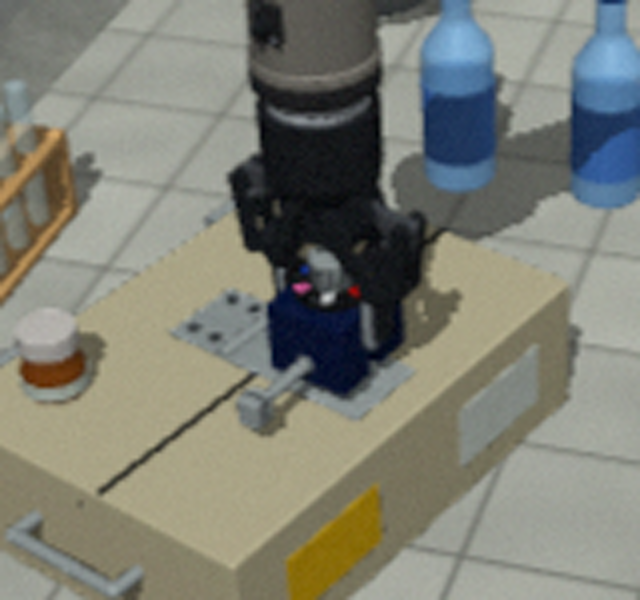

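```bash
python3 -m jog '[[[0,-1,0],0,-0.2],[[0,-2.2,0],0,-0.2],[[0,-3.4,0],0,-0.2],[[0,-4.6,0],0,-0.2],[[0,-5.8,0],0,-0.2],[[0,-7,0],0,-0.2],[[0,-8,0],0,-0.2],[[0,-8.6,0],0,-0.2],[[0,-8.6,0],0,-0.2],[[0,-8.6,0],0,-0.2]]'; python3 -m jog '[[[0,0,0],0,-0.2],[[0,0,0],0,-0.2],[[0,0,0],0,-0.2],[[0,0,0],0,-0.2]]'; python3 st.py; python3 - <<'E'
from h import *
print(np.round(get_obs()['qvel'],4))
d=snap('side','d16.png'); snap('scene','s16.png'); snap('wrist','w16.png')
cv2.imwrite('pics/d16z.png',cv2.resize(d['image'][110:290,200:392],(640,600),interpolation=cv2.INTER_CUBIC))
E
```

```text
clock: 21.6
tcp_pos: [0.5969, -0.0018, 0.4052]
orientation: [-1.056, 1.423, -1.422]
contact_force: [0.2, -0.6, -5.7]
grip_width: 0.0587
clock: 22.1
tcp_pos: [0.597, -0.0017, 0.4056]
orientation: [-1.056, 1.422, -1.422]
contact_force: [0.3, -0.6, -5.3]
grip_width: 0.0589
t 22.1 tcp [ 0.597  -0.0017  0.4056] grasp [ 0.597  -0.0017  0.2506] w 0.05886975861497689 F [ 0.3 -0.6 -5.3] M [-0.01  0.   -0.01]
j [ 0.238  0.384 -0.439  1.724  0.182  1.074 -0.554] z ang -16.85 tilt [-1.e-04 -0.e+00 -1.e+00]
[-0.0001 -0.0009  0.0004  0.0001 -0.0013  0.0012  0.0018]
```

View pics/d16z.png

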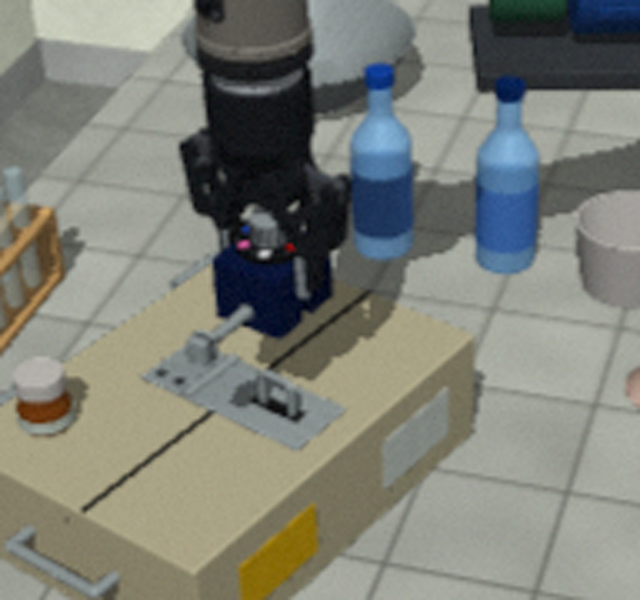

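View pics/s16.png

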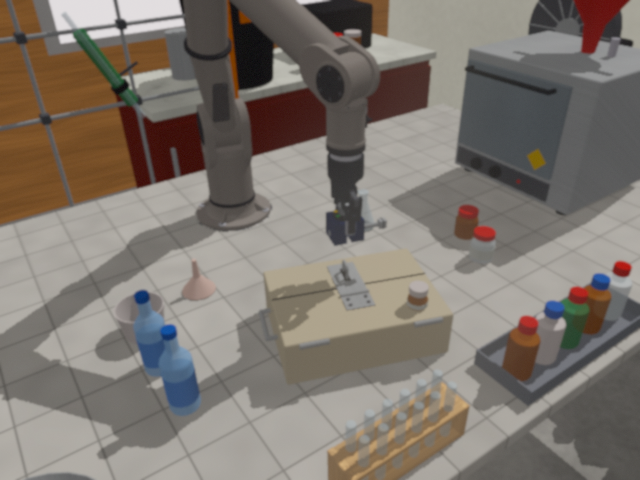

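View pics/w16.png

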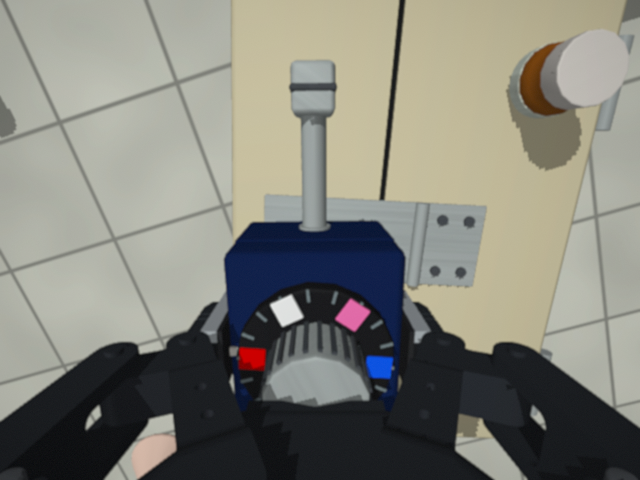

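```bash
python3 - <<'E'
from h import *
s=load('scene0') ; s=load('s16'); d=load('d16')
p,e=tri(ray(s,382,224),ray(d,200+202*.3,110+348*.3)); print('block mid',p.round(4),e,'expected z ~',.129+.100)
w=load('w16'); print(plane(w,313,86,.239))
E
```

```text
block mid [0.6229 0.0802 0.2256] 0.001991747874280108 expected z ~ 0.229
[0.62041877 0.08141096 0.239     ]
```

Level within the measuring accuracy, shackle drawn, arm at rest.

```bash
python3 -c "
from bench import hand_in
print(hand_in())"
```

```text
the job is handed in; nothing more can be done
None
```

The lock is open and off the staple. I handed the job in with it held in the gripper, about 10 cm above the hasp, after about 22 s of the 64 s allowed.

**What I did**
- I turned the dial five clicks clockwise from 0.35 rad to yellow, let go, and saw in the wrist picture that yellow stood at the index.
- I then turned it three clicks back anticlockwise to red.
- I pulled the square end out until the force rose to about 12 N at the stop, then gripped the body by its x faces at 80 N and lifted it straight up 100 mm.

**Last checks**
- **Grip and rest:** the load on the tool was about 5.5 N, which matches 0.55 kg, and the joints were still.
- **Dial and surroundings:** red was still at the index and the staple was empty. The jars, bottles and glassware in view stood where they had been.
- **Level:** the tool axis is vertical. The shackle's end block measured 0.226 m high against 0.229 m expected, so the lock is level within the camera error.

**Small disagreements**
- **Red patch:** it measured about 4° off the index right after that turn, but the shackle came out freely.
- **Shackle length:** one picture put the end block about 85 mm from the dial's axis instead of 88 mm. The firm stop showed it was fully drawn.

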